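# Load a block into a sprung drilling jig

## Task

Set up the long pine block for drilling: use it to press back the jig's spring-loaded jaw, and lower it flat on the bed between the jaw and the low fixed stop, centred across the bed, so that the spring clamps it lengthwise when you let go. Then swing the drill-guide arm over the block, fully home against its stop. Leave the other two blocks where they are.

Things in the scene. Friction and masses are not known exactly. Their poses are not given: they have to be found in the camera images.
- jig: drilling jig, bolted down: grey base plate 12 mm thick (its top is the bed), 100 mm wide (x), 285 mm long (y from -100 to +185), a lug at +x for the arm's pivot post. Origin on the worktop under the middle of the clamped block's place; y is the clamping direction, from fixed stop to sprung jaw. Spring housing 62 mm high from y = 117 mm on. No side walls beside the bed.
- stop_face (a point): middle of the face of the low fixed stop that looks to the jig's +y, 22 mm above the worktop; steel bar 62 mm wide, 20 mm thick (jig y from -87.5 to -67.5 mm), its top 32 mm above the worktop (20 above the bed), two bolt heads on it 3 mm higher; axes as the jig's
- jig_seat (a point): the point where the centre of the correctly clamped block lies: on the jig's centre line, 29 mm above the worktop (17 mm above the bed); axes as the jig's
- jaw_face (a point): middle of the width of the sprung jaw's clamping face, 60 mm above the worktop; the jaw is a steel block 62 mm wide, 20 mm thick, reaching from 15 to 82 mm above the worktop, on two sprung rods; axes as the jig's, the face looks to -y
- jaw (a joint): how far the jaw is pressed back towards the jig's +y, in m: 0 at rest (gap to the fixed stop 110 mm), 0.025 when it clamps the 135 mm pine block, 0.055 at its limit. The spring pushes back with 4.5 N at 0 and 150 N/m more, and the jaw returns as soon as it is let go.
- pine_block: the pine block, the longest of the three loose blocks: 45 (x) by 135 (y) by 34 mm (z), about 0.085 kg, pale wood; origin at the centre of its underside, lying flat
- pine_center (a point): centre of the pine block, half-way up; y along its 135 mm length, z up
- drill_arm (a joint): angle of the drill-guide arm in rad: 0 wide open, 1.833 fully home against its stop, where it lies straight across the bed (pointing to the jig's -x) over the block; it grows clockwise seen from above; at angle q it points 1.833 - q counter-clockwise (seen from above) from the jig's -x. Light friction: it stays where it is left.
- pivot_axis (a point): a point on the upright axis of the arm's pivot post, 80 mm above the worktop, 85 mm from the jig's centre line on its +x side; axes as the jig's
- push_peg (a point): middle of the upright black push peg near the arm's free end, 80 mm above the worktop; peg 16 mm thick, reaching from 60 to 95 mm above the worktop, 118 mm from the pivot axis. The arm is a flat aluminium bar 24 mm wide, from 50 to 60 mm above the worktop (its steel drill bush from 49 to 64 mm), so it passes 3 mm above a clamped block.
- hardwood_block: bystander: dark hardwood block 50 x 82 x 22 mm, origin at the centre of its underside; leave it alone
- sanding_block: bystander: cork sanding block 62 x 90 x 34 mm, origin at the centre of its underside; leave it alone

How it is judged (in metres and radians):
On the way, in this order (a step that is already met when the one before it is completed fails the run):
1. the pine block lies flat on the bed, let go and clamped lengthwise between sprung jaw and fixed stop, with the arm still open (x of pine_center in the frame of jig_seat between -0.01 and 0.01 m and y of pine_center in the frame of jig_seat between -0.005 and 0.005 m and z of pine_center in the frame of jig_seat between -0.004 and 0.004 m and angle between the y axis of pine_center and the y axis of jig_seat, either way round below 0.09 rad and angle between the z axis of pine_center and the z axis of jig_seat, either way round below 0.07 rad and value of joint jaw between 0.02 and 0.03 m and contact force between the fingers and pine_block below 0.5 N and value of joint drill_arm below 1 rad), for 0.2 s.
2. the drill-guide arm is swung fully home over the block (value of joint drill_arm above 1.77 rad), for 0.2 s.
At the end, for the whole second after the job is handed in: Pine block released, at rest, flat on the bed (4 mm, 0.07 rad), within 10 mm of the jig's centre line, 5 mm of its place lengthwise and 0.09 rad of parallel; sprung jaw bearing on it (pressed back 20 to 30 mm); drill-guide arm home (over 1.77 of 1.833 rad) (x of pine_center in the frame of jig_seat between -0.01 and 0.01 m and y of pine_center in the frame of jig_seat between -0.005 and 0.005 m and z of pine_center in the frame of jig_seat between -0.004 and 0.004 m and angle between the y axis of pine_center and the y axis of jig_seat, either way round below 0.09 rad and angle between the z axis of pine_center and the z axis of jig_seat, either way round below 0.07 rad and value of joint jaw between 0.02 and 0.03 m and contact force between the fingers and pine_block below 0.5 N and value of joint drill_arm above 1.77 rad and linear speed of pine_block below 0.02 m/s); the robot touches nothing.
It fails at once if the hardwood block is pushed more than 30 mm from its place (distance of hardwood_block from where it was at the start of the episode above 0.03 m).
It fails at once if the sanding block is pushed more than 30 mm from its place (distance of sanding_block from where it was at the start of the episode above 0.03 m).
It also fails if it takes over 59 s, if anything falls off the work surface, if the arm or the gripper's body presses on something with over 40 N, if the wrist force passes 120 N, or if a joint passes its speed limit or range.

## Robot

A 6-joint arm with a two-finger parallel gripper is mounted at the origin on the work surface; the furniture and walls round the work are solid. World frame = base frame: x ahead of the robot, y to its left, z up, the work surface at z = 0. Lengths are in mm, angles in degrees, forces in N, time in s.
With the tool pointing down it reaches from about 350 to 850 mm from the base axis. Payload 8.1 kg.
Tool frame: the origin (TCP) lies at the very end of the fingers, on their centre line; the grasp point (between the pads) lies 19 mm behind it; z points along the fingers, y is the direction in which the jaws open and shut (so a half turn about z gives the same grasp; the last joint's range is limited). The gripper opens to 85 mm and grips with 20 to 120 N. Pads are 22 mm wide; open, the fingers measure 114 mm over their backs; the gripper's body (76 mm by 85 mm) begins 54 mm behind the grasp point. The pads swing forward as they close: fully open they stand 13 mm farther back than shut.
Start: joints at [-75.997, 7.471, 85.268, -0, 87.261, -4.893], TCP at [194.332, -567.662, 231.292] pointing down, gripper open.
Joint ranges: [-169.43, 169.43], [-51.17, 129.36], [1.28, 143.12], [-76.62, 256.62], [0, 156.53], [-152.29, 152.29]. Speed limits (degrees/s): [136.94, 136.94, 159.86, 180, 180, 180].

## Interface

Orientations are given as [roll, pitch, yaw] about the fixed x, y, z axes, in that order (R = Rz(yaw) Ry(pitch) Rx(roll)).
In Python, from bench import r gives the robot as it stands.
- The arm moves only by the shell command python3 -m jog 'ROWS' [OPENING] [FORCE]. ROWS is JSON, a list of rows, each a list of 6 numbers: the shift along the tool's x, y, z normalised to -1 to 1, where 1 is 0.25 m, then the turn, a rotation vector about the tool's x, y, z normalised to -1 to 1, where 1 is pi rad. In form: [[x, y, z, ax, ay, az], ...]. A call has 1 to 10 rows; each row is the pose to reach, as a shift and turn from the pose commanded when the call began, along the tool's axes at that moment, turning the shorter way round; what a row does not reach only later rows make up. A row lasts 1/10 s, in which the tool goes at most 50 mm and 8.59 degrees, less where a joint would pass 70% of its speed; a pose out of reach is approached as far as the arm can. A call with a number of a shift or a turn outside -1 to 1 is refused whole. A call with a gripper value outside its range is refused whole. OPENING is the opening, from 0 (shut) to 1 (fully open), set as the call begins (- or left out, the last holds). The fingers move at their own pace and stop on an object; FORCE is the grip in N (left out, the last holds). Time passes only in rows, so rows that repeat a pose let the fingers close. It gives the time, the measured TCP pose, the force and the opening at its end, in the units of the state.
- r.sense(): the state, without advancing time (a new reading comes with each control period).
- r.snapshot(name): name is "scene" or "side" or "wrist"; returns a dict with "pixels" (480x640x3 uint8, red, green, blue), "intrinsics" (3x3 intrinsics, pixels), "dist" ([k1, k2, p1, p2, k3] as OpenCV has them; the pictures are not rectified), "extrinsics" (4x4, takes a point from camera to world coordinates). Camera axes: x right, y down, z forward; pixel columns grow to the right and rows downward; lengths in mm; the calibration is good to about 2 mm. A picture is of the moment at which its call begins. There is no depth.
- r.hand_in(): hands the job in, once; it reports no verdict.
The state is a dict: "time": time; "joint_pos": joint angles; "qd": joint speeds; "joint_efforts": joint torques, N m; "tool_pos": TCP position; "tcp_rot": TCP orientation; "ft_force": force on the tool from outside, world axes, zero at the start; "wrist_torque": the same for the moment, N m; "finger_gap": finger opening in mm.
Only numpy, scipy, OpenCV 4.12 (cv2) and the standard library are available. Lean on these libraries where they do the work, as an engineer would, in place of code of your own. Each camera call takes 0.05 s, during which the arm holds its last target.

## Working session

There is one attempt and no reset: what is moved stays moved. The work goes in short steps, Python scripts to look and compute and a shell command to move; the robot and the scene stay as the last step left them, time stands still between calls to the robot, and variables do not carry over. Pictures are saved under pics/ and viewed, and the job is handed in when it is done.

```bash
ls; mkdir -p pics; python3 - <<'E'
from bench import r
import cv2,numpy as np
s=r.sense();print(s)
for n in("scene","side","wrist"):
    p=r.snapshot(n);cv2.imwrite(f"pics/{n}0.png",p["pixels"][:,:,::-1])
    np.savez(f"{n}0.npz",**p)
    print(n,p["intrinsics"].tolist(),p["dist"],p["extrinsics"].round(3).tolist() if hasattr(p["extrinsics"],'round') else p["extrinsics"])
E
```

```text
pics
{'time': 0.0, 'joint_pos': array([-7.59975992e+01,  7.51674252e+00,  8.53284019e+01, -4.40039776e-04,
        8.72622897e+01, -4.89332502e+00]), 'qd': array([ 0.02616673, -0.02012401,  0.06419704, -0.01958393,  0.03573772,
       -0.02500428]), 'joint_efforts': array([-1.99530332e-03, -5.69402111e+01, -5.00554812e+01, -1.80271982e-04,
        1.48454594e-02,  2.64481292e-05]), 'tool_pos': array([ 194.19054355, -567.12529644,  230.23580985]), 'tcp_rot': array([-1.79892920e+02, -8.72632217e-03,  1.88957391e+01]), 'ft_force': array([-0.70462213, -0.28078723,  0.11737354]), 'wrist_torque': array([ 0.00880184, -0.04050662, -0.02004182]), 'finger_gap': 85.41499625050527}
scene [[491.83743822369235, 0.0, 313.2787862478376], [0.0, 491.83743822369235, 241.4062776038532], [0.0, 0.0, 1.0]] [-0.13795233  0.          0.          0.          0.        ] [[-0.591, -0.566, 0.574, -56.772], [-0.806, 0.417, -0.42, 382.523], [-0.002, -0.711, -0.703, 813.126], [0.0, 0.0, 0.0, 1.0]]
side [[530.1318557892718, 0.0, 318.07993868909085], [0.0, 530.1318557892718, 234.28238900982018], [0.0, 0.0, 1.0]] [0.00409791 0.         0.         0.         0.        ] [[0.945, -0.163, 0.282, 241.747], [-0.326, -0.457, 0.828, -939.925], [-0.006, -0.874, -0.485, 609.486], [0.0, 0.0, 0.0, 1.0]]
wrist [[376.2436513937786, 0.0, 316.24305439371926], [0.0, 376.2436513937786, 233.27514018325985], [0.0, 0.0, 1.0]] [-0.05113274  0.          0.          0.          0.        ] [[0.323, -0.912, -0.252, 257.481], [-0.946, -0.312, -0.085, -545.608], [-0.001, 0.266, -0.964, 371.888], [0.0, 0.0, 0.0, 1.0]]
```

View pics/scene0.png

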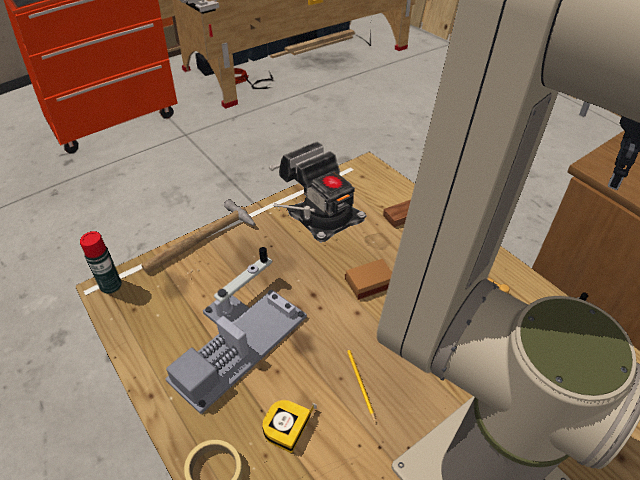

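View pics/side0.png

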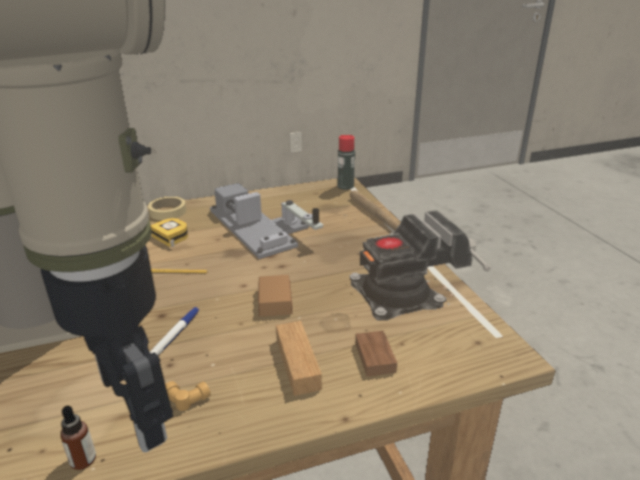

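View pics/wrist0.png

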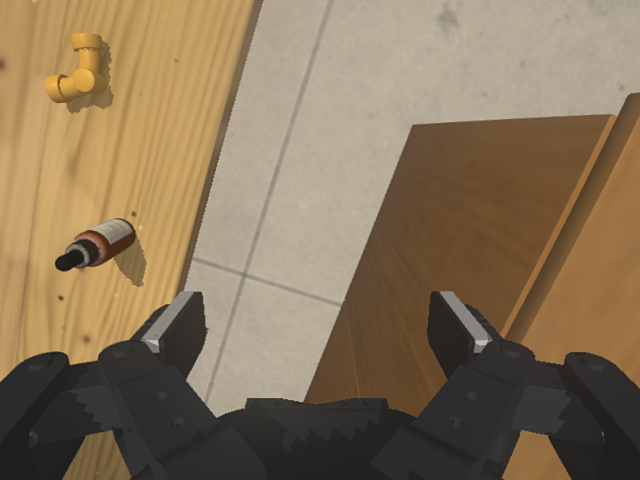

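```bash
cat > h.py <<'E'
import numpy as np,cv2
from scipy.spatial.transform import Rotation as R
def load(n): return dict(np.load(n))
def ray(p,uv):
    K=np.array(p["intrinsics"]);d=np.array(p["dist"],float)
    q=cv2.undistortPoints(np.array(uv,float).reshape(-1,1,2),K,d).reshape(-1,2)
    E=np.array(p["extrinsics"]);D=np.c_[q,np.ones(len(q))]@E[:3,:3].T
    return E[:3,3],D
def plane(p,uv,z):
    o,D=ray(p,uv);t=(z-o[2])/D[:,2];return o+D*t[:,None]
def proj(p,X):
    E=np.linalg.inv(np.array(p["extrinsics"]))
    rv=cv2.Rodrigues(E[:3,:3])[0]
    return cv2.projectPoints(np.array(X,float).reshape(-1,1,3),rv,E[:3,3],np.array(p["intrinsics"]),np.array(p["dist"],float))[0].reshape(-1,2)
def tri(ps,uvs):
    A=np.zeros((3,3));b=np.zeros(3)
    for p,uv in zip(ps,uvs):
        o,D=ray(p,[uv]);d=D[0]/np.linalg.norm(D[0]);M=np.eye(3)-np.outer(d,d);A+=M;b+=M@o
    X=np.linalg.solve(A,b)
    res=[float(np.linalg.norm(proj(p,[X])[0]-np.array(uv))) for p,uv in zip(ps,uvs)]
    return X,res
def shot(r,name,tag):
    p=r.snapshot(name);np.savez(tag+".npz",**p);cv2.imwrite(f"pics/{tag}.png",p["pixels"][:,:,::-1]);return p
def rows(tcp,rpy,target,yaw=None):
    """shift in tool axes normalised + turn about tool z"""
    M=R.from_euler('xyz',rpy,degrees=True)
    return M.inv().apply(np.array(target)-np.array(tcp))/250
E
python3 - <<'E'
from h import *
s=load("side0.npz");c=load("scene0.npz")
print("pine top",plane(s,[(276,325),(302,321),(321,377),(292,382)],34).round())
print("cork",plane(s,[(262,279),(289,278),(291,304),(259,305)],34).round())
print("hard",plane(s,[(357,334),(386,333),(396,362),(368,366)],22).round())
print("peg",tri([s,c],[(316,209),(263,249)]))
print("peg bottom",tri([s,c],[(316,222),(263,260)]))
print("housing scene",plane(c,[(170,377),(198,400),(232,375),(206,353)],62).round())
for n,p,x0,x1,y0,y1 in(("s",s,190,350,170,270),("c",c,150,320,230,420)):
    cv2.imwrite(f"pics/z{n}.png",cv2.resize(p["pixels"][y0:y1,x0:x1,::-1],None,fx=3.1,fy=3.1,interpolation=2))
E
```

```text
pine top [[ 404. -236.   34.]
 [ 450. -241.   34.]
 [ 436. -378.   34.]
 [ 392. -374.   34.]]
cork [[ 415.  -91.   34.]
 [ 466. -105.   34.]
 [ 445. -187.   34.]
 [ 390. -171.   34.]]
hard [[ 532. -291.   22.]
 [ 579. -305.   22.]
 [ 564. -375.   22.]
 [ 518. -368.   22.]]
peg (array([574.1889822 ,  49.20802039,  94.03461409]), [0.08027139694950773, 0.08577742192281657])
peg bottom (array([574.98523685,  51.27734169,  61.0776291 ]), [0.14034145799158684, 0.1489196770598211])
housing scene [[435. 331.  62.]
 [367. 311.  62.]
 [376. 241.  62.]
 [442. 256.  62.]]
```

View pics/zc.png

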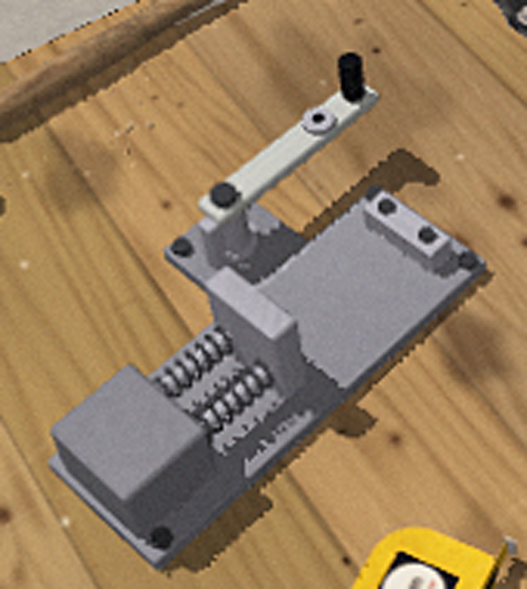

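View pics/zs.png

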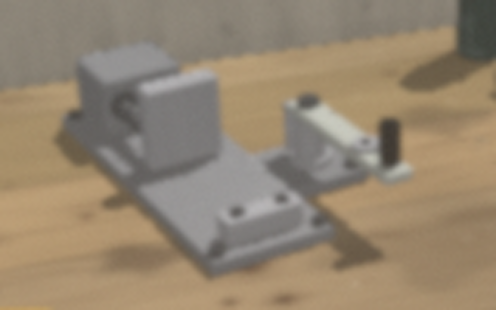

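```bash
python3 -m jog '[[0.2,-0.12,0,0,0,-0.04],[0.4,-0.25,0,0,0,-0.09],[0.6,-0.38,0,0,0,-0.13],[0.6,-0.38,0,0,0,-0.18],[0.6,-0.38,0,0,0,-0.18]]' 1 60; python3 - <<'E'
from bench import r
from h import *
s=r.sense();print(s['tool_pos'],s['tcp_rot'])
print(rows(s['tool_pos'],s['tcp_rot'],[422,-285,230]),(84.6-s['tcp_rot'][2])/180)
E
```

```text
time: 0.65
tool_pos: [307.6, -426.4, 231.2]
tcp_rot: [-180.0, -0.1, 51.8]
ft_force: [0.4, -1.2, 0.7]
finger_gap: 85.5
[ 307.5909408  -426.41261938  231.15129233] [-1.79990329e+02 -6.69725282e-02  5.17825950e+01]
[0.72752349 0.0096135  0.00545395] 0.1823189165255864
```

```bash
python3 -m jog '[[0.2,0,0,0,0,-0.04],[0.4,0,0,0,0,-0.09],[0.6,0,0,0,0,-0.13],[0.72,0.01,0,0,0,-0.18],[0.72,0.01,0,0,0,-0.182],[0.72,0.01,0,0,0,-0.182]]'; python3 - <<'E'
from bench import r
from h import *
s=r.sense();print(s['tool_pos'],s['tcp_rot'],s['joint_pos'])
shot(r,"wrist","w1")
E
```

```text
time: 1.25
tool_pos: [419.9, -290.6, 231.1]
tcp_rot: [-180.0, 0.0, 84.0]
ft_force: [-0.2, 0.5, 1.1]
finger_gap: 85.5
[ 419.91719794 -290.56551483  231.06721214] [-1.79962821e+02  1.95234099e-02  8.39847437e+01] [-4.04094481e+01 -6.44607630e+00  9.92918862e+01 -3.71573754e-02
  8.71738417e+01 -3.43923470e+01]
```

View pics/w1.png

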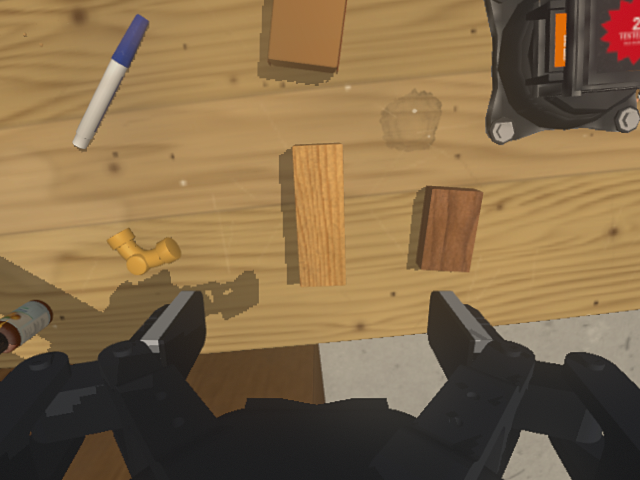

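```bash
python3 - <<'E'
from h import *
w=load("w1.npz");s=load("side0.npz")
cv2.imwrite("pics/zw1.png",cv2.resize(w["pixels"][130:300,270:370,::-1],None,fx=3.5,fy=3.5,interpolation=2))
cv2.imwrite("pics/zs1.png",cv2.resize(s["pixels"][310:400,265:335,::-1],None,fx=6,fy=6,interpolation=2))
E
```

```text
(no output)
```

View pics/zw1.png

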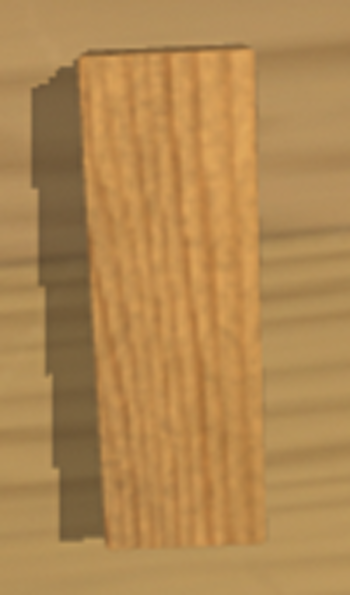

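View pics/zs1.png

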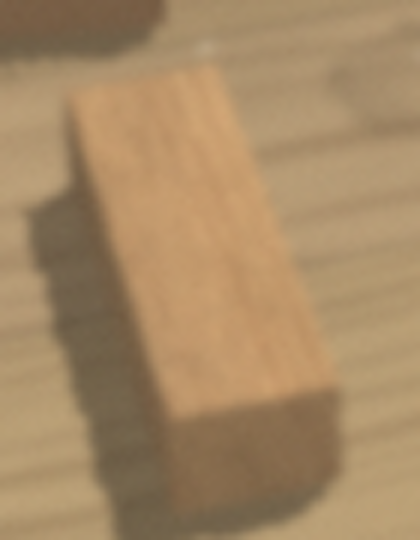

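```bash
python3 - <<'E'
from h import *
w=load("w1.npz");s=load("side0.npz")
W=[(292.9,146.3),(341.4,143.4),(345.7,285.1),(300.3,286.3)];S=[(277.2,326.2),(301.3,321.2),(321.2,374.5),(294.2,379.7)]
X=[]
for a,b in zip(W,S):
    x,e=tri([w,s],[a,b]);X.append(x);print(x.round(1),np.round(e,1))
X=np.array(X)
P=plane(w,W,34)
for Q in (X,P):
    c=Q.mean(0);d=Q[0]+Q[1]-Q[2]-Q[3];print(c.round(1),np.degrees(np.arctan2(-d[0],d[1])),np.linalg.norm(Q[0]-Q[1]),np.linalg.norm(Q[1]-Q[2]),np.linalg.norm(Q[2]-Q[3]),np.linalg.norm(Q[3]-Q[0]))
print(P.round(1))
E
```

```text
[ 405.3 -236.    31. ] [1.1 0.6]
[ 448.2 -238.    31.8] [0.9 0.5]
[ 439.2 -372.2   32.7] [0.5 0.3]
[ 396.1 -369.1   32.9] [0.7 0.4]
[ 422.2 -303.8   32.1] -3.905644923540085 42.92469025251371 134.56516040218239 43.160105023568626 133.33665974996742
[ 421.8 -303.4   34. ] -3.573618316895805 42.71519307236744 134.32857462405272 44.15622920907263 133.02770360411748
[[ 404.6 -235.7   34. ]
 [ 447.3 -237.7   34. ]
 [ 439.6 -371.8   34. ]
 [ 395.6 -368.4   34. ]]
```

```bash
python3 -m jog '[[0.2,0,-0.05,0,0,-0.03],[0.4,-0.02,-0.1,0,0,-0.06],[0.6,-0.04,-0.1,0,0,-0.09],[0.8,-0.04,-0.1,0,0,-0.09],[1.0,-0.04,-0.1,0,0,-0.09]]'; python3 -m jog '[[0.2,0,0,0,0,0],[0.4,0.2,0,0,0,0],[0.4,0.2,0,0,0,0],[0.4,0.2,0,0,0,0]]'; python3 - <<'E'
from bench import r
from h import *
s=r.sense();print(s['tool_pos'],s['tcp_rot'],s['joint_pos'])
shot(r,"wrist","w2")
E
```

```text
time: 1.8
tool_pos: [435.2, -44.1, 256.6]
tcp_rot: [180.0, 0.0, 99.9]
ft_force: [0.4, 0.5, -0.8]
finger_gap: 85.3
time: 2.2
tool_pos: [467.8, 64.0, 256.1]
tcp_rot: [180.0, -0.0, 100.2]
ft_force: [-0.6, -0.4, -0.1]
finger_gap: 85.5
[467.81699945  64.01253397 256.1007301 ] [ 1.79999159e+02 -1.03374460e-02  1.00183661e+02] [ 1.55843614e+00 -1.32433505e+01  1.02713870e+02  1.03470924e-02
  9.05301993e+01 -8.62512944e+00]
```

View pics/w2.png

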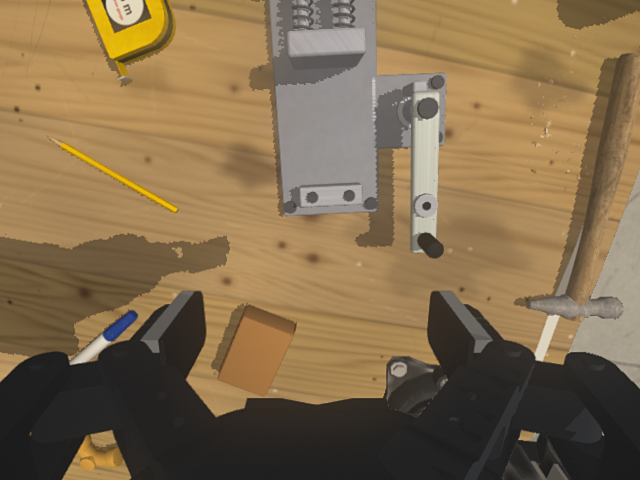

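```bash
python3 -m jog '[[0.2,-0.1,0,0,0,0],[0.4,-0.1,0,0,0,0],[0.4,-0.1,0,0,0,0],[0.4,-0.1,0,0,0,0]]'; python3 - <<'E'
from bench import r
from h import *
s=r.sense();print(s['tool_pos'],s['tcp_rot'],s['joint_pos'])
w=shot(r,"wrist","w3");w2=load("w2.npz")
cv2.imwrite("pics/zw2.png",cv2.resize(w2["pixels"][0:270,255:455,::-1],None,fx=2.2*4/3,fy=2.2*4/3,interpolation=2)[:600*2])
E
```

```text
time: 2.65
tool_pos: [424.5, 156.6, 256.4]
tcp_rot: [180.0, 0.0, 100.2]
ft_force: [-0.1, 0.2, -0.5]
finger_gap: 85.3
[424.50888424 156.63002794 256.36388   ] [1.79992425e+02 3.39317096e-02 1.00241526e+02] [ 1.37831565e+01 -1.65158790e+01  1.05399625e+02 -3.43412842e-02
  9.11107893e+01  3.54096048e+00]
```

View pics/w3.png

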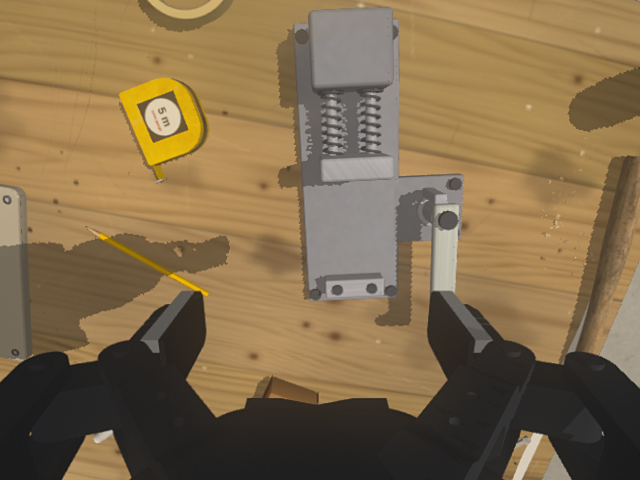

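Get zoomed crops of both jig views for corner picking.

```bash
python3 - <<'E'
from h import *
w=load("w3.npz");w2=load("w2.npz")
cv2.imwrite("pics/za.png",cv2.resize(w2["pixels"][0:150,260:450,::-1],None,fx=4,fy=4,interpolation=2))
cv2.imwrite("pics/zb.png",cv2.resize(w2["pixels"][120:270,260:450,::-1],None,fx=4,fy=4,interpolation=2))
cv2.imwrite("pics/zc2.png",cv2.resize(w["pixels"][140:290,290:480,::-1],None,fx=4,fy=4,interpolation=2))
cv2.imwrite("pics/zd.png",cv2.resize(w["pixels"][220:305,290:480,::-1],None,fx=4,fy=4,interpolation=2))
E
```

```text
(no output)
```

View pics/za.png

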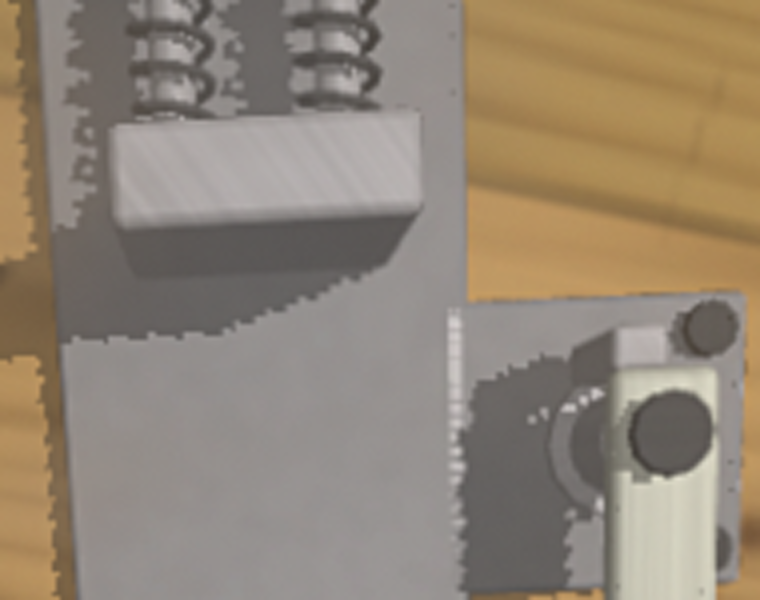

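View pics/zb.png

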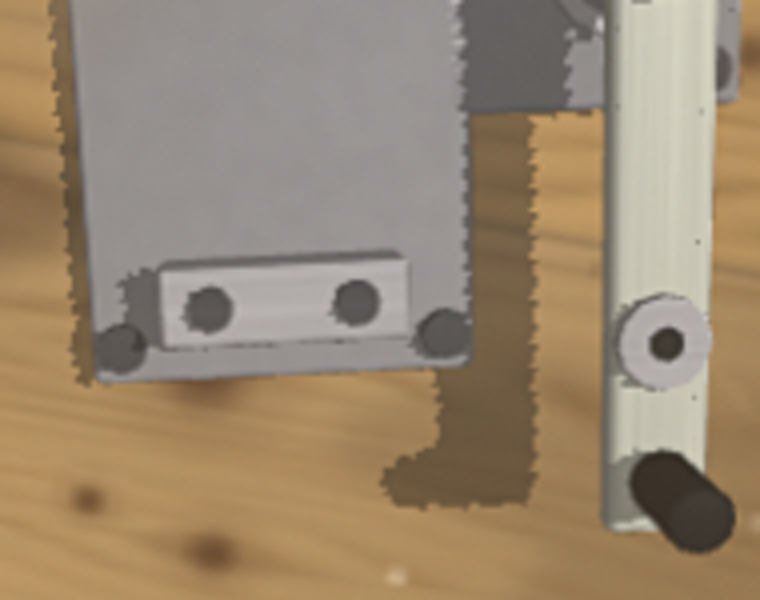

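View pics/zc2.png

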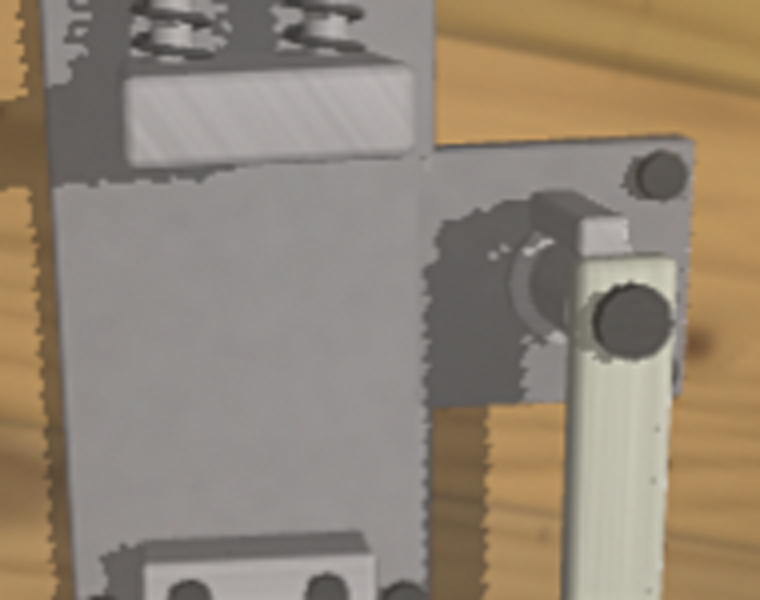

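View pics/zd.png

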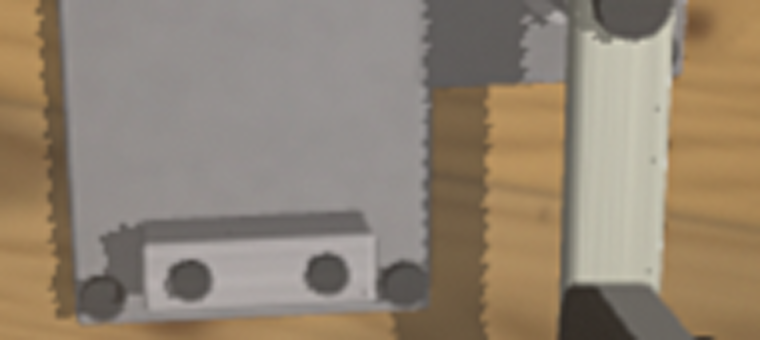

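```bash
cat > jigm.py <<'E'
from h import *
a=load("w2.npz");b=load("w3.npz")
za=lambda x,y:(260+x/4,y/4)
zb=lambda x,y:(260+x/4,120+y/4)
zc=lambda x,y:(290+x/4,140+y/4)
zd=lambda x,y:(290+x/4,220+y/4)
pts=dict(sFL=(zb(160,269),zd(145,245)),sFR=(zb(405,257),zd(376,233)),sBL=(zb(163,350),zd(147,312)),sBR=(zb(408,337),zd(378,301)),
b1=(zb(209,309),zd(190,280)),b2=(zb(357,301),zd(327,274)),
jFL=(za(116,229),zc(130,167)),jFR=(za(421,213),zc(414,155)),jBL=(za(112,125),zc(126,75)),jBR=(za(419,110),zc(412,65)),
piv=(za(672,432),zc(632,321)),pL=(zb(98,384),zd(80,324)),pR=(zb(470,367),zd(428,305)))
X={}
for k,(u,v) in pts.items():
    x,e=tri([a,b],[u,v]);X[k]=x
    z={'s':32,'b':35,'j':82,'p':12}[k[0]]
    if k=='piv': z=None
    print(k,x.round(1),np.round(e,1), [] if z is None else np.r_[plane(a,[u],z)[0],plane(b,[v],z)[0]].round(1))
    if z: X[k+'p']=(plane(a,[u],z)[0]+plane(b,[v],z)[0])/2
np.savez("jx.npz",**X)
# fit 2D jig pose on plane-cast points
J={'sFL':(-31,-67.5),'sFR':(31,-67.5),'sBL':(-31,-87.5),'sBR':(31,-87.5),'jFL':(-31,42.5),'jFR':(31,42.5),'jBL':(-31,62.5),'jBR':(31,62.5),'pL':(-50,-100),'pR':(50,-100)}
A=np.array([J[k] for k in J],float)
for suf in('','p'):
    B=np.array([X[k+suf][:2] for k in J])
    ca,cb=A.mean(0),B.mean(0);H=(A-ca).T@(B-cb);th=np.arctan2(H[0,1]-H[1,0],H[0,0]+H[1,1])
    Rm=np.array([[np.cos(th),-np.sin(th)],[np.sin(th),np.cos(th)]]);t=cb-Rm@ca
    print(suf,"yaw",np.degrees(th),"origin",t.round(1));print((B-(A@Rm.T+t)).round(1).tolist())
    print("piv in jig",(Rm.T@(X['piv'][:2]-t)).round(1))
E
python3 jigm.py
```

```text
sFL [449.6  74.   32.7] [0. 0.] [449.5  73.8  32.  449.7  73.7  32. ]
sFR [508.2  87.4  31.9] [0.4 0.4] [507.8  87.3  32.  508.5  87.6  32. ]
sBL [453.8  53.7  29.5] [0.2 0.2] [453.6  54.1  32.  453.7  55.   32. ]
sBR [513.3  68.   30.6] [0.6 0.5] [512.6  68.   32.  513.4  68.8  32. ]
b1 [463.   66.4  32.9] [0. 0.] [462.9  66.7  35.  462.8  67.3  35. ]
b2 [498.1  74.8  33.8] [0.1 0.1] [498.1  75.   35.  497.7  75.3  35. ]
jFL [424.8 181.3  78.4] [0.3 0.3] [425.  180.6  82.  424.9 181.9  82. ]
jFR [483.4 194.7  79.6] [0.4 0.4] [482.8 194.   82.  483.1 195.   82. ]
jBL [420.7 200.1  77.2] [0.1 0.1] [421.2 199.   82.  420.6 200.5  82. ]
jBR [479. 213.  79.] [0.1 0.1] [478.7 212.1  82.  478.5 213.1  82. ]
piv [546.3 165.2  62. ] [0.2 0.2] []
pL [438.2  37.4   9.2] [0.2 0.2] [438.2  38.   12.  438.2  38.8  12. ]
pR [535.1  58.5   4.6] [0.3 0.3] [533.4  59.7  12.  533.1  61.7  12. ]
 yaw 12.966262116490341 origin [463.9 146. ]
[[0.7, 0.7], [-1.1, 0.2], [0.5, -0.1], [-0.4, 0.3], [0.7, 0.8], [-1.2, 0.3], [1.1, 0.1], [-1.0, -0.9], [0.6, 0.0], [0.1, -1.3]]
piv in jig [84.6  0.2]
p yaw 13.010913385469081 origin [463.6 146.4]
[[1.0, 0.1], [-0.8, -0.1], [0.6, 0.4], [-0.5, 0.3], [1.1, 0.4], [-1.2, -0.2], [1.6, -0.5], [-1.1, -1.6], [0.8, 0.7], [-1.6, 0.5]]
piv in jig [84.8 -0.3]
```

```bash
python3 -m jog '[[-0.2,-0.03,0,0,0,0.03],[-0.4,-0.07,0,0,0,0.06],[-0.6,-0.11,0,0,0,0.078],[-0.8,-0.15,0,0,0,0.078],[-1.0,-0.18,0,0,0,0.078],[-1.0,-0.18,0,0,0,0.078]]'; python3 - <<'E'
from bench import r
from h import *
s=r.sense()
print(rows(s['tool_pos'],s['tcp_rot'],[422,-303.5,100]),(86.2-s['tcp_rot'][2])/180)
E
```

```text
time: 3.3
tool_pos: [423.5, -104.2, 256.3]
tcp_rot: [-180.0, 0.2, 85.6]
ft_force: [-0.7, -0.1, 0.6]
finger_gap: 85.4
[-0.79358299  0.05486735  0.62708318] 0.0031496856091825817
```

```bash
python3 -m jog '[[-0.2,0.01,0,0,0,0],[-0.4,0.03,0.1,0,0,-0.003],[-0.6,0.04,0.25,0,0,-0.003],[-0.79,0.055,0.4,0,0,-0.003],[-0.794,0.055,0.6,0,0,-0.003],[-0.794,0.055,0.627,0,0,-0.003],[-0.794,0.055,0.627,0,0,-0.003],[-0.794,0.055,0.627,0,0,-0.003]]'; python3 - <<'E'
from bench import r
from h import *
s=r.sense();print(s['tool_pos'],s['tcp_rot'])
print(rows(s['tool_pos'],s['tcp_rot'],[422,-303.5,4]),(86.2-s['tcp_rot'][2])/180)
w=shot(r,"wrist","w4")
E
```

```text
time: 4.1
tool_pos: [424.6, -296.2, 99.8]
tcp_rot: [-179.9, -0.0, 86.6]
ft_force: [1.3, 0.1, 0.6]
finger_gap: 85.2
[ 424.60507953 -296.2225252    99.77745708] [-1.79934643e+02 -4.63498104e-02  8.66439893e+01]
[-0.02997989 -0.00826136  0.38309537] -0.0024666072349400596
```

View pics/w4.png

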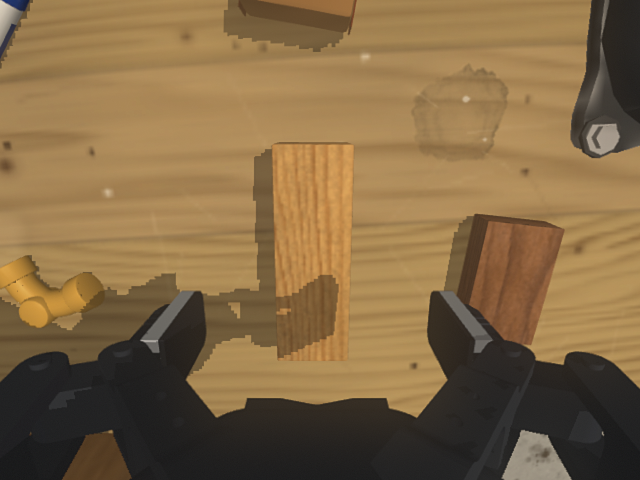

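```bash
python3 - <<'E'
from h import *
w=load("w4.npz")
Q=plane(w,[(273,144),(353,144),(348.5,360),(277,359.5)],34);print(Q.round(1),Q.mean(0))
d=Q[0]+Q[1]-Q[2]-Q[3];print(np.degrees(np.arctan2(-d[0],d[1])))
for k in ((1,0),(2,3)):print(np.degrees(np.arctan2(*(Q[k[0]]-Q[k[1]])[[1,0]])))
E
```

```text
[[ 404.5 -235.1   34. ]
 [ 447.5 -237.7   34. ]
 [ 440.3 -370.7   34. ]
 [ 395.  -367.7   34. ]] [ 421.82599491 -302.82714819   34.        ]
-3.596013142650157
-3.4049187215028196
-3.7884169787976996
```

```bash
python3 -m jog '[[-0.028,-0.01,0,0,0,0.0015],[-0.028,-0.01,0.1,0,0,0.0015],[-0.028,-0.01,0.2,0,0,0.0015],[-0.028,-0.01,0.3,0,0,0.0015],[-0.028,-0.01,0.35,0,0,0.0015],[-0.028,-0.01,0.382,0,0,0.0015],[-0.028,-0.01,0.382,0,0,0.0015],[-0.028,-0.01,0.382,0,0,0.0015]]' 1 70
```

```text
time: 4.95
tool_pos: [423.4, -303.3, 5.4]
tcp_rot: [179.9, 0.1, 86.5]
ft_force: [0.6, -0.2, 0.6]
finger_gap: 85.3
```

```bash
python3 -m jog '[[0,-0.004,0,0,0,0],[0,-0.004,0,0,0,0],[0,-0.004,0,0,0,0],[0,-0.004,0,0,0,0],[0,-0.004,0,0,0,0],[0,-0.004,0,0,0,0],[0,-0.004,0,0,0,0],[0,-0.004,0,0,0,0]]' 0 80; python3 -m jog '[[0,0,-0.05,0,0,0],[0,0,-0.2,0,0,0],[0,0,-0.4,0,0,0],[0,0,-0.5,0,0,0],[0,0,-0.5,0,0,0]]'; python3 - <<'E'
from bench import r
from h import *
s=r.sense();print(s['tool_pos'],s['tcp_rot'])
shot(r,"wrist","w5");shot(r,"side","s5")
E
```

```text
time: 5.75
tool_pos: [422.2, -303.2, 5.0]
tcp_rot: [179.9, 0.1, 86.5]
ft_force: [-1.5, 1.0, 5.7]
finger_gap: 43.9
time: 6.25
tool_pos: [424.1, -304.8, 135.2]
tcp_rot: [179.6, 0.3, 86.5]
ft_force: [0.9, -0.2, -0.9]
finger_gap: 43.9
[ 424.13588805 -304.80147892  135.16937163] [179.5781652    0.32763763  86.48994582]
```

View pics/w5.png

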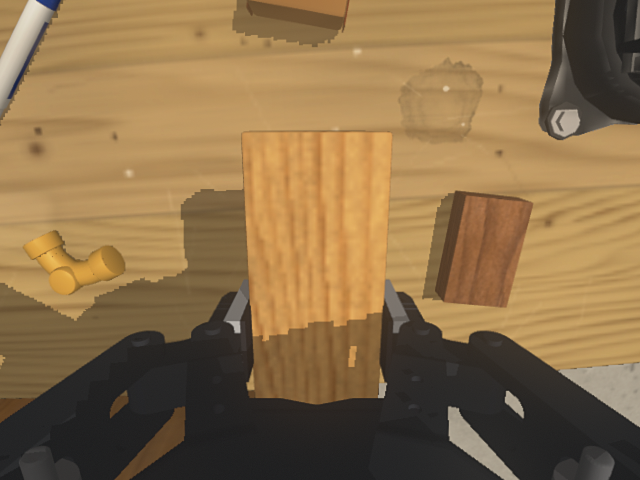

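View pics/s5.png

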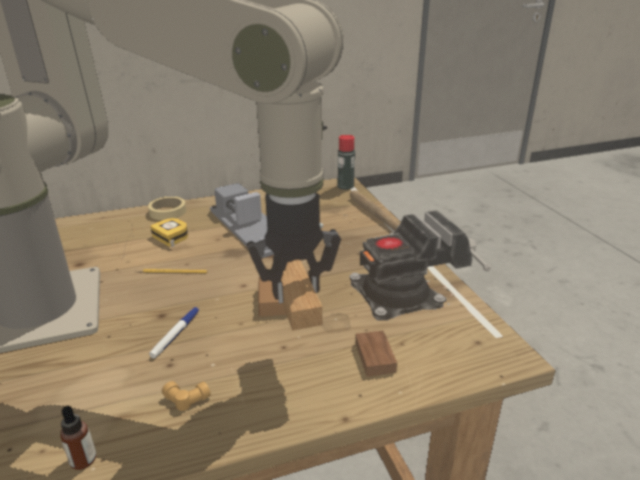

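```bash
python3 - <<'E'
from h import *
from bench import r
w=load("w5.npz");s=r.sense()
M=R.from_euler('xyz',s['tcp_rot'],degrees=True)
Q=plane(w,[(243,132),(391.5,131)],s['tool_pos'][2]+29.5)
print(s['tool_pos'],s['tcp_rot'],M.inv().apply(Q-s['tool_pos']).round(1))
# above jig start pose: jig coords -> world
t=np.radians(13);J=lambda x,y:(463.7+x*np.cos(t)-y*np.sin(t),146.2+x*np.sin(t)+y*np.cos(t))
print(J(0,-30),J(0,2),J(0,0))
tg=[*J(0,-31),135]
print(rows(s['tool_pos'],s['tcp_rot'],tg),(103-s['tcp_rot'][2])/180)
E
```

```text
[ 421.77634264 -302.76896555  129.88590407] [1.79929363e+02 5.29732846e-02 8.64878279e+01] [[ 64.8 -20.  -29.6]
 [ 65.1  24.7 -29.5]]
(np.float64(470.4485316303159), np.float64(116.96889805644292)) (np.float64(463.25009789131224), np.float64(148.14874012957046)) (np.float64(463.7), np.float64(146.2))
[ 1.68387014  0.09263349 -0.02189904] 0.09173428972139364
```

```bash
python3 -m jog '[[0.15,0.01,0,0,0,-0.02],[0.3,0.02,0,0,0,-0.04],[0.45,0.03,0,0,0,-0.06],[0.6,0.04,0,0,0,-0.08],[0.75,0.04,0,0,0,-0.092],[0.9,0.05,0,0,0,-0.092],[0.9,0.05,0,0,0,-0.092],[0.9,0.05,0,0,0,-0.092]]';  python3 - <<'E'
from bench import r
from h import *
s=r.sense();print(rows(s['tool_pos'],s['tcp_rot'],[470.7,116,130]),(103-s['tcp_rot'][2])/180)
E
```

```text
time: 7.15
tool_pos: [446.6, -77.8, 127.3]
tcp_rot: [-179.8, -0.1, 103.2]
ft_force: [-0.3, -0.7, -0.4]
finger_gap: 43.9
[ 0.73269784  0.27066859 -0.01056445] -0.0010026402675748613
```

```bash
python3 -m jog '[[0.15,0.06,0,0,0,0],[0.3,0.12,0,0,0,0],[0.45,0.18,0,0,0,0],[0.6,0.23,0,0,0,0],[0.7,0.27,-0.01,0,0,0.001],[0.733,0.27,-0.01,0,0,0.001],[0.733,0.27,-0.01,0,0,0.001],[0.733,0.27,-0.01,0,0,0.001],[0.733,0.27,-0.01,0,0,0.001]]';  python3 - <<'E'
from bench import r
from h import *
s=r.sense();print(s['tool_pos'],s['tcp_rot'],rows(s['tool_pos'],s['tcp_rot'],[470.7,116,45]),(103-s['tcp_rot'][2])/180)
shot(r,"wrist","w6");shot(r,"side","s6");shot(r,"scene","c6")
E
```

```text
time: 8.05
tool_pos: [472.1, 113.5, 131.2]
tcp_rot: [-180.0, 0.0, 102.8]
ft_force: [-0.7, 0.6, -0.6]
finger_gap: 43.5
[472.05958434 113.47071058 131.16013014] [-1.79956732e+02  2.02114478e-02  1.02764744e+02] [ 0.01119028 -0.0028083   0.34463881] 0.0013069751147330383
```

View pics/w6.png

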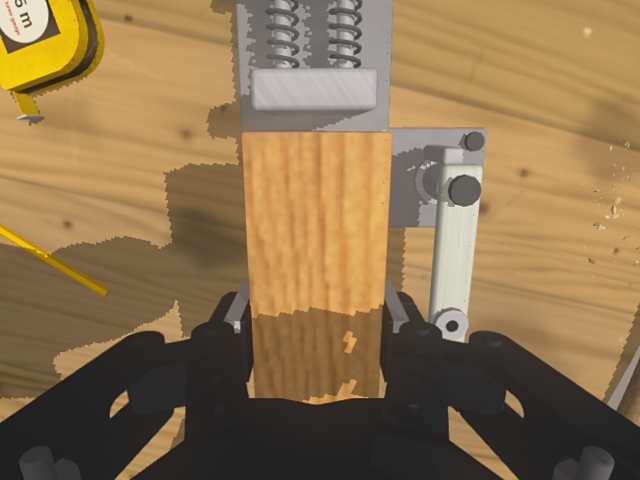

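View pics/c6.png

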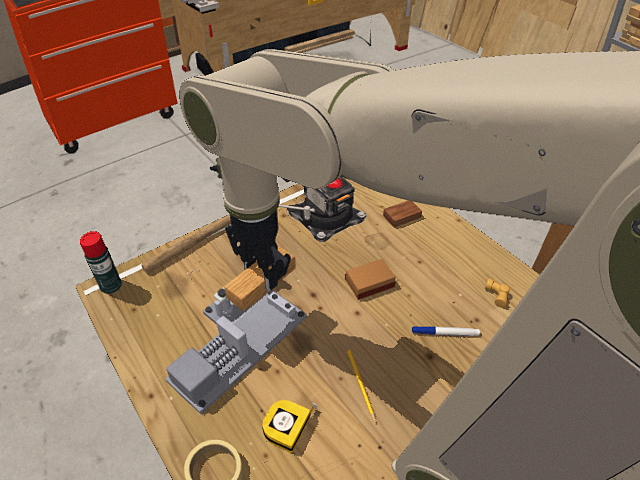

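```bash
python3 - <<'E'
from h import *
from bench import r
w=load("w6.npz");s=r.sense();print(s['tool_pos'],s['tcp_rot'])
t=np.radians(13);Rm=np.array([[np.cos(t),-np.sin(t)],[np.sin(t),np.cos(t)]])
tj=lambda Q:((np.array(Q)[...,:2]-[463.7,146.2])@Rm).round(1)
print("jaw",tj(plane(w,[(252,110.5),(376.5,107.5)],82)))
print("blk",tj(plane(w,[(243,132),(391,131)],s['tool_pos'][2]+29.5)),"tcp",tj(s['tool_pos']))
E
```

```text
[472.24858432 114.00368929 131.5314897 ] [-1.79996839e+02  9.16765047e-03  1.02781614e+02]
jaw [[-30.4  42.8]
 [ 29.9  43.9]]
blk [[-20.3  33. ]
 [ 22.3  33.1]] tcp [  1.1 -33.3]
```

View pics/s6.png

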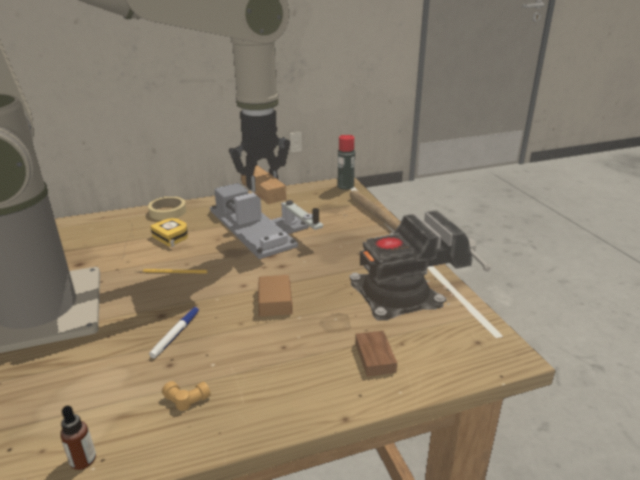

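```bash
python3 -m jog '[[0,-0.004,0.08,0,0,-0.001],[0,-0.004,0.16,0,0,-0.001],[0,-0.004,0.24,0,0,-0.001],[0,-0.004,0.32,0,0,-0.001],[0,-0.004,0.35,0,0,-0.001],[0,-0.004,0.35,0,0,-0.001],[0,-0.004,0.35,0,0,-0.001]]';  python3 - <<'E'
from bench import r
from h import *
shot(r,"wrist","w7");s=r.sense();print(s['tool_pos'],s['tcp_rot'],s['ft_force'])
t=np.radians(13);Rm=np.array([[np.cos(t),-np.sin(t)],[np.sin(t),np.cos(t)]])
print((s['tool_pos'][:2]-[463.7,146.2])@Rm)
E
```

```text
time: 8.9
tool_pos: [471.8, 114.7, 44.9]
tcp_rot: [180.0, 0.0, 103.0]
ft_force: [-0.2, 0.6, -0.5]
finger_gap: 43.5
[472.16783749 114.78528975  45.26494121] [1.79897363e+02 1.00666476e-02 1.03034856e+02] [-0.0608286  -0.12805421 -0.84935853]
[  1.18403517 -32.51440223]
```

View pics/w7.png

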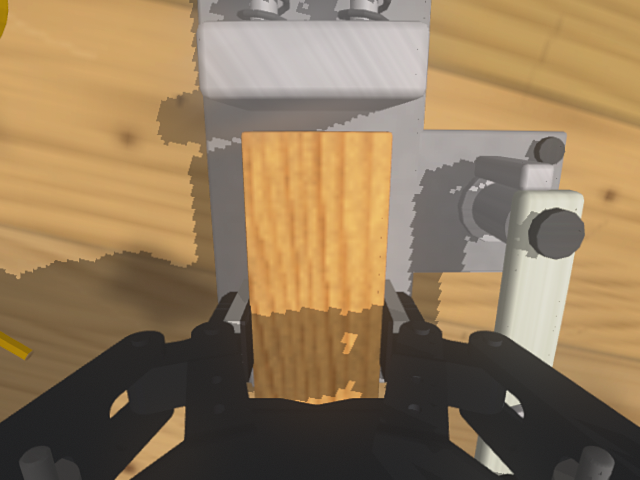

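```bash
python3 -m jog '[[0.03,-0.004,0,0,0,0],[0.06,-0.004,0,0,0,0],[0.09,-0.004,0,0,0,0],[0.12,-0.004,0,0,0,0],[0.15,-0.004,0,0,0,0],[0.15,-0.004,0,0,0,0],[0.15,-0.004,0,0,0,0]]';  python3 - <<'E'
from bench import r
from h import *
shot(r,"wrist","w8");shot(r,"side","s8");s=r.sense();print(s['tool_pos'],s['tcp_rot'],s['ft_force'],s['wrist_torque'])
t=np.radians(13);Rm=np.array([[np.cos(t),-np.sin(t)],[np.sin(t),np.cos(t)]])
print((s['tool_pos'][:2]-[463.7,146.2])@Rm)
p=load("s8.npz");cv2.imwrite("pics/zs8.png",cv2.resize(p["pixels"][160:270,190:350,::-1],None,fx=4,fy=4,interpolation=2))
E
```

```text
time: 9.65
tool_pos: [463.0, 150.8, 45.4]
tcp_rot: [179.9, 0.1, 103.1]
ft_force: [2.2, -8.6, 3.2]
finger_gap: 44.1
[463.01655728 150.6571207   45.35913974] [1.79861900e+02 1.33078439e-01 1.03074706e+02] [ 2.03850735 -8.85703771  2.71315685] [-1.1899681  -0.27970025  0.07830513]
[0.33670787 4.49662614]
```

View pics/w8.png

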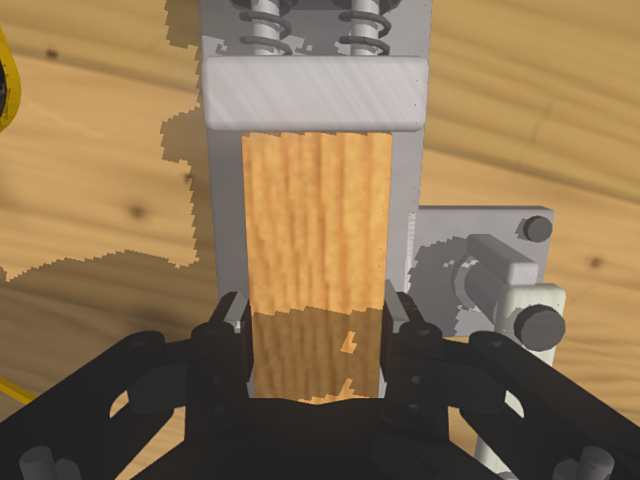

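View pics/zs8.png

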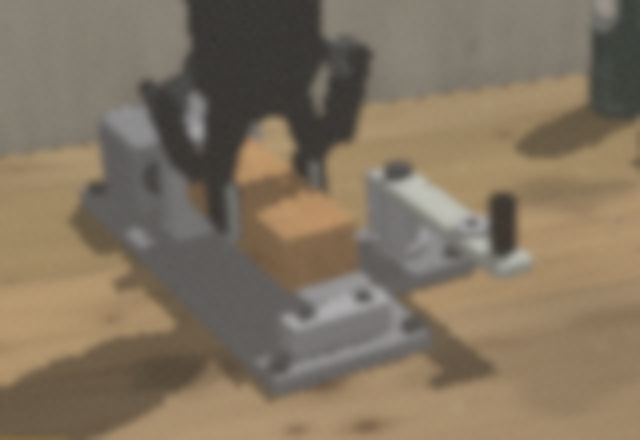

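```bash
python3 -m jog '[[0,0,0.02,0,0,0],[0,0,0.04,0,0,0],[0,0,0.06,0,0,0],[0,0,0.08,0,0,0],[0,0,0.1,0,0,0],[0,0,0.1,0,0,0],[0,0,0.1,0,0,0]]';  python3 - <<'E'
from bench import r
from h import *
shot(r,"wrist","w9");shot(r,"side","s9");s=r.sense();print(s['tool_pos'],s['tcp_rot'],s['ft_force'],s['wrist_torque'])
p=load("s9.npz");cv2.imwrite("pics/zs9.png",cv2.resize(p["pixels"][160:270,190:350,::-1],None,fx=4,fy=4,interpolation=2))
E
```

```text
time: 10.45
tool_pos: [463.3, 150.6, 20.0]
tcp_rot: [179.8, 0.1, 103.1]
ft_force: [5.2, -7.3, -2.2]
finger_gap: 43.7
[463.26104735 150.59137422  20.00245613] [1.79837439e+02 1.27535004e-01 1.03053717e+02] [ 4.07069737 -7.68487359 -2.51093373] [-1.27118834 -0.80988288 -0.10458088]
```

View pics/zs9.png

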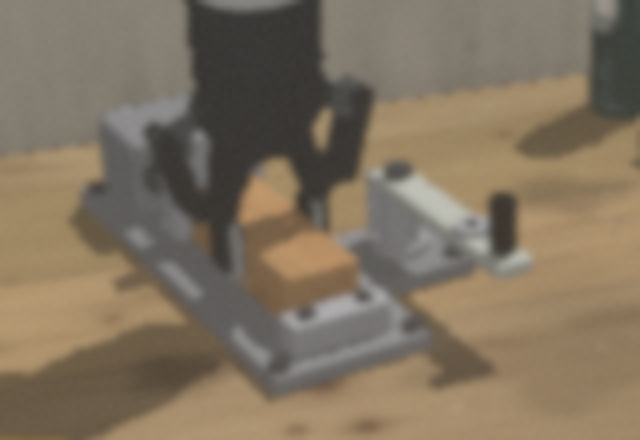

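```bash
python3 -m jog '[[0,0,0.006,0,0,0],[0,0,0.012,0,0,0],[0,0,0.012,0,0,0],[0,0,0.012,0,0,0]]';  python3 - <<'E'
from bench import r
s=r.sense();print(s['tool_pos'],s['tcp_rot'],s['ft_force'],s['wrist_torque'])
E
```

```text
time: 10.95
tool_pos: [463.4, 150.7, 17.5]
tcp_rot: [179.8, 0.1, 103.1]
ft_force: [2.2, -7.7, 2.8]
finger_gap: 43.9
[463.38642899 150.65190092  17.48995788] [1.79830882e+02 1.24768331e-01 1.03060348e+02] [ 2.17791684 -7.74377336  2.76681921] [-1.15584545 -0.37840802 -0.00578491]
```

```bash
python3 -m jog '[[0,0,0.006,0,0,0],[0,0,0.006,0,0,0],[0,0,0.006,0,0,0]]'; python3 -m jog '[[0,0,0,0,0,0],[0,0,0,0,0,0],[0,0,0,0,0,0],[0,0,0,0,0,0],[0,0,0,0,0,0],[0,0,0,0,0,0]]' 1;  python3 - <<'E'
from bench import r
from h import *
shot(r,"wrist","w10")
s=r.sense();print(s['tool_pos'],s['tcp_rot'],s['ft_force'],s['wrist_torque'])
E
```

```text
time: 11.25
tool_pos: [463.5, 150.7, 17.0]
tcp_rot: [179.8, 0.1, 103.1]
ft_force: [-2.3, -9.1, 14.4]
finger_gap: 43.8
time: 11.85
tool_pos: [461.6, 151.1, 14.4]
tcp_rot: [-180.0, -0.0, 103.0]
ft_force: [0.1, 0.1, 0.8]
finger_gap: 85.3
[461.67184522 151.11775664  14.44089476] [-1.79988030e+02 -2.81004533e-03  1.03045546e+02] [-0.32873726  0.7171817  -0.0802286 ] [ 0.01213355 -0.00185218  0.00350776]
```

View pics/w10.png

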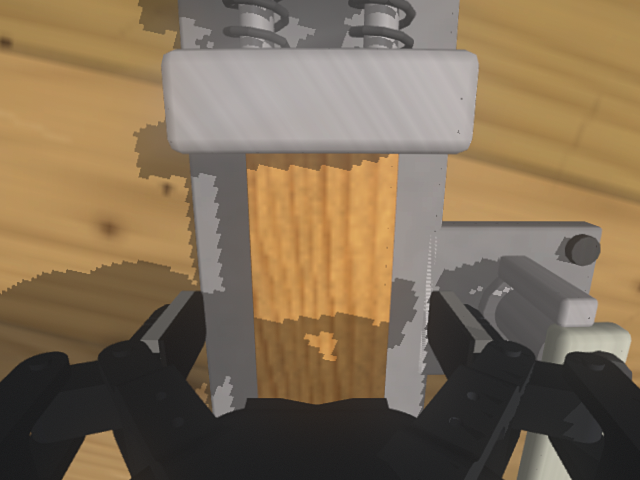

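```bash
python3 -m jog '[[0,0,-0.05,0,0,0],[0,0,-0.15,0,0,0],[0,0,-0.3,0,0,0],[-0.1,0,-0.5,0,0,0],[-0.2,0,-0.7,0,0,0],[-0.3,0,-0.85,0,0,0],[-0.3,0,-0.9,0,0,0],[-0.3,0,-0.9,0,0,0],[-0.3,0,-0.9,0,0,0]]';  python3 - <<'E'
from bench import r
from h import *
w=shot(r,"wrist","w11");shot(r,"side","s11")
s=r.sense();print(s['time'],s['tool_pos'],s['tcp_rot'],s['ft_force'])
cv2.imwrite("pics/zw11.png",cv2.resize(w["pixels"][0:270,230:490,::-1],None,fx=3,fy=3,interpolation=2)[:600])
E
```

```text
time: 12.8
tool_pos: [478.8, 78.0, 240.1]
tcp_rot: [179.9, 0.0, 103.0]
ft_force: [-0.9, 0.3, -0.5]
finger_gap: 85.4
12.9 [477.71099429  78.319372   238.08654955] [-1.79860299e+02 -3.30795231e-02  1.03066425e+02] [-0.01113143 -0.88196986 -0.94205148]
```

View pics/w11.png

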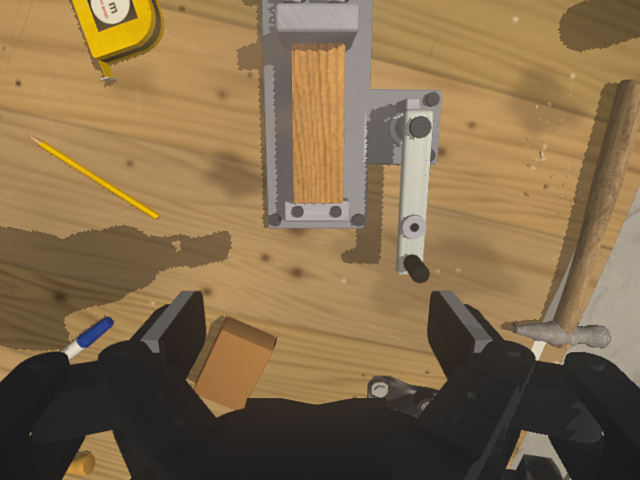

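View pics/zw11.png

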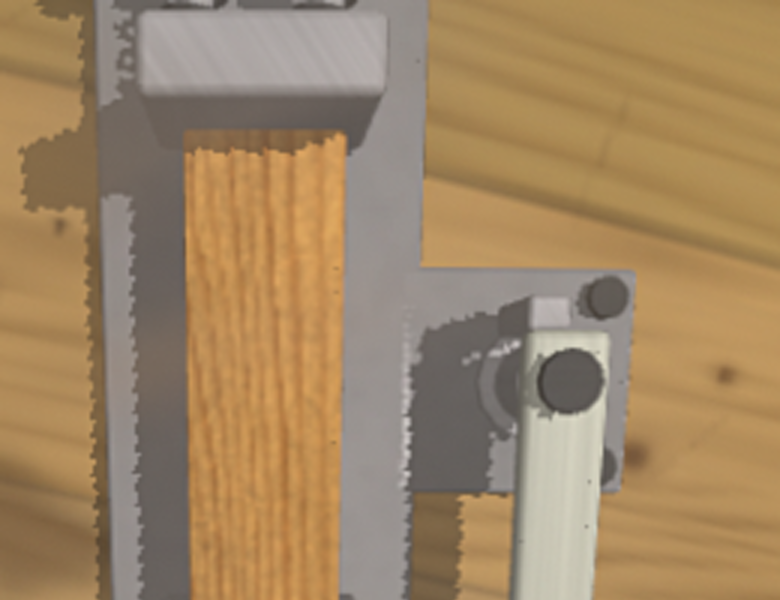

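```bash
python3 - <<'E'
from h import *
p=load("s11.npz");w=load("w11.npz")
cv2.imwrite("pics/zs11.png",cv2.resize(p["pixels"][170:270,200:340,::-1],None,fx=5.5,fy=5.5,interpolation=2))
cv2.imwrite("pics/zp11.png",cv2.resize(w["pixels"][180:290,270:440,::-1],None,fx=4.5,fy=4.5,interpolation=2))
E
```

```text
(no output)
```

View pics/zs11.png

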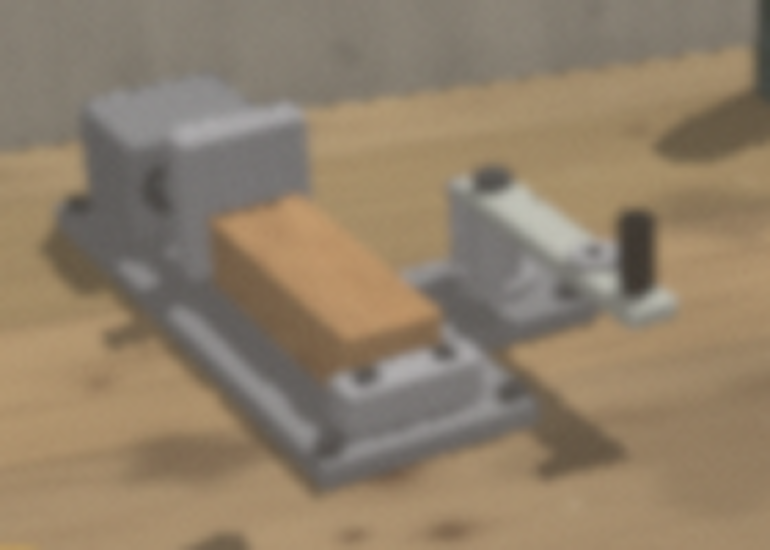

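View pics/zp11.png

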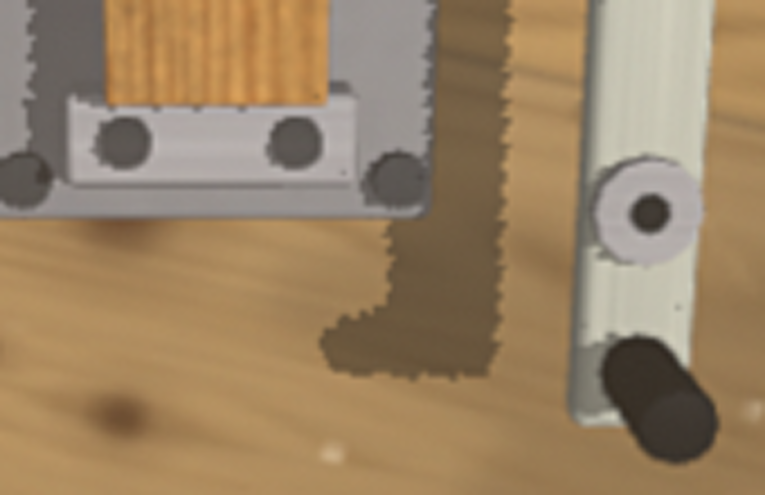

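```bash
python3 - <<'E'
from h import *
w=load("w11.npz");p=load("s11.npz")
t=np.radians(13);Rm=np.array([[np.cos(t),-np.sin(t)],[np.sin(t),np.cos(t)]])
tj=lambda Q:((np.array(Q)[...,:2]-[463.7,146.2])@Rm).round(1)
Q=plane(w,[(291.3,43.3),(345,43.3),(343.1,203.1),(293.6,202.9)],46);q=tj(Q);print(q.tolist(),q.mean(0))
print("jaw front",tj(plane(w,[(276.7,30.7),(358.5,30.7)],82)))
a=tri([w,p],[(420.9,274.4),(315.8,209.1)]);print(a,tj(a[0]))
for uv,z in(((420.9,274.4),95),((411.3,262.2),60)):
    x=plane(w,[uv],z)[0];j=tj(x);v=j-[85,0];print(x.round(1),j,np.hypot(*v),1.833-(np.arctan2(v[1],v[0])%(2*np.pi)-np.pi))
# full top view height of block
print(tri([w,p],[(343.1,203.1),(200+438/5.5,170+318/5.5)]),tri([w,p],[(293.6,202.9),(200+340/5.5,170+343/5.5)]))
E
```

```text
[[-21.4, 66.7], [22.8, 66.7], [23.4, -66.9], [-21.4, -66.7]] [ 0.85 -0.05]
jaw front [[-29.7  67.9]
 [ 29.9  67.9]]
(array([573.87162125,  50.78571839,  92.98788885]), [0.6747664052460505, 0.24506051377324947]) [  85.9 -117.8]
[572.5  51.6  95. ] [  84.8 -116.7] 116.70017137948 0.26391746758551426
[573.7  49.8  60. ] [  85.5 -118.7] 118.70105307030768 0.2579913982026907
(array([500.83512686,  85.86166943,  42.25223828]), [1.2865758792319262, 0.5226164845232372]) (array([456.96444739,  76.05942594,  43.52853165]), [0.9433192132555983, 0.3887844355444835])
```

```bash
python3 - <<'E'
from h import *
from bench import r
s=r.sense();print(rows(s['tool_pos'],s['tcp_rot'],[573.4,50.4,130]))
E
python3 -m jog '[[-0.07,0.1,0.1,0,0,0],[-0.14,0.2,0.2,0,0,0],[-0.19,0.3,0.3,0,0,0],[-0.194,0.348,0.4,0,0,0],[-0.194,0.348,0.43,0,0,0],[-0.194,0.348,0.43,0,0,0],[-0.194,0.348,0.43,0,0,0],[-0.194,0.348,0.43,0,0,0]]' 0.35
```

```text
[-0.19556926  0.34865069  0.43138455]
time: 13.7
tool_pos: [574.8, 50.7, 133.7]
tcp_rot: [179.9, 0.0, 103.1]
ft_force: [-0.4, 0.3, 0.6]
finger_gap: 29.8
```

```bash
python3 - <<'E'
from h import *
from bench import r
shot(r,"wrist","w12");s=r.sense();print(s['tool_pos'],s['tcp_rot'],rows(s['tool_pos'],s['tcp_rot'],[573.4,50.4,66]))
E
```

```text
[574.92196855  50.6637807  133.83771254] [1.79856301e+02 3.30672990e-02 1.03069771e+02] [ 0.00050551 -0.0068493   0.27133428]
```

View pics/w12.png

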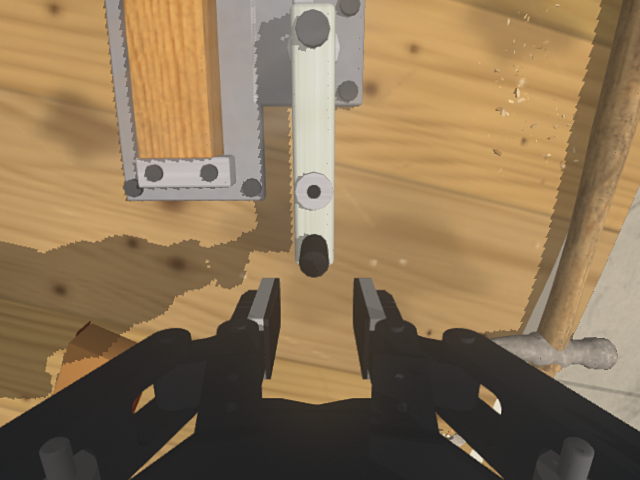

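```bash
python3 -m jog '[[0,-0.006,0.08,0,0,0],[0,-0.006,0.16,0,0,0],[0,-0.006,0.23,0,0,0],[0,-0.006,0.272,0,0,0],[0,-0.006,0.272,0,0,0],[0,-0.006,0.272,0,0,0]]' 
python3 - <<'E'
from h import *
from bench import r
shot(r,"wrist","w13");shot(r,"side","s13");s=r.sense();print(s['tool_pos'],s['tcp_rot'],s['ft_force'])
p=load("s13.npz");cv2.imwrite("pics/zs13.png",cv2.resize(p["pixels"][130:270,200:360,::-1],None,fx=4,fy=4,interpolation=2))
E
```

```text
time: 14.35
tool_pos: [573.5, 50.1, 65.1]
tcp_rot: [179.9, 0.0, 103.0]
ft_force: [-0.4, 0.8, -0.2]
finger_gap: 29.7
[574.00148858  50.10210654  65.60740443] [1.79868758e+02 3.04577617e-02 1.03048929e+02] [ 0.06899136 -0.10929124  0.37970154]
```

View pics/w13.png

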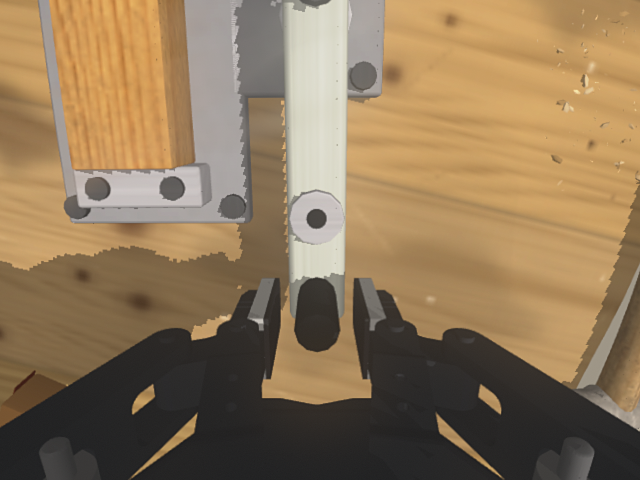

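View pics/zs13.png

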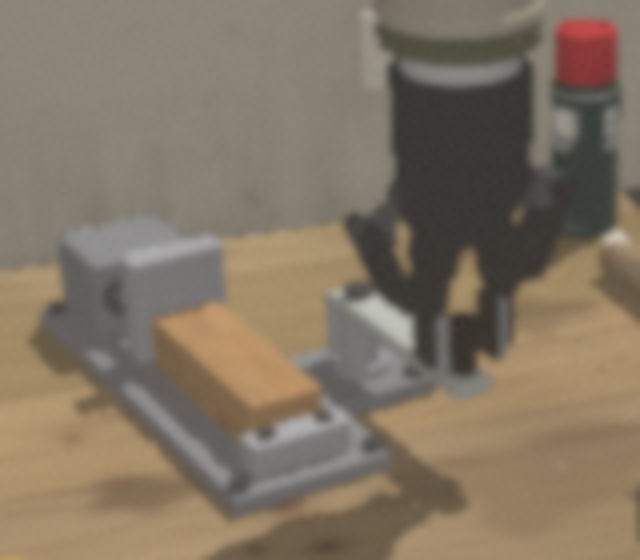

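```bash
python3 -m jog '[[0.004,-0.062,0,0,0,0.042],[0.016,-0.122,0,0,0,0.083],[0.036,-0.181,0,0,0,0.125],[0.063,-0.236,0,0,0,0.167],[0.098,-0.287,0,0,0,0.208],[0.138,-0.334,0,0,0,0.25],[0.138,-0.334,0,0,0,0.25],[0.138,-0.334,0,0,0,0.25]]' 
python3 - <<'E'
from h import *
from bench import r
shot(r,"wrist","w14");s=r.sense();print(s['tool_pos'],s['tcp_rot'],s['ft_force'],s['joint_pos'])
v=s['tool_pos'][:2]-[546.5,165.3];print(np.hypot(*v),np.degrees(np.arctan2(v[1],v[0]))-13)
E
```

```text
time: 15.25
tool_pos: [484.8, 64.8, 65.1]
tcp_rot: [179.9, -0.1, 58.3]
ft_force: [-0.1, 0.5, 0.1]
finger_gap: 29.7
[484.98048927  64.68381899  64.95919019] [ 1.79900988e+02 -5.42869165e-02  5.82751148e+01] [ 0.24611227 -0.44802412  1.57955834] [ 1.59701390e+00 -1.22588240e+00  1.12403004e+02 -9.69078921e-03
  6.87103224e+01  3.33254557e+01]
117.93331200557289 -134.44276682821305
```

View pics/w14.png

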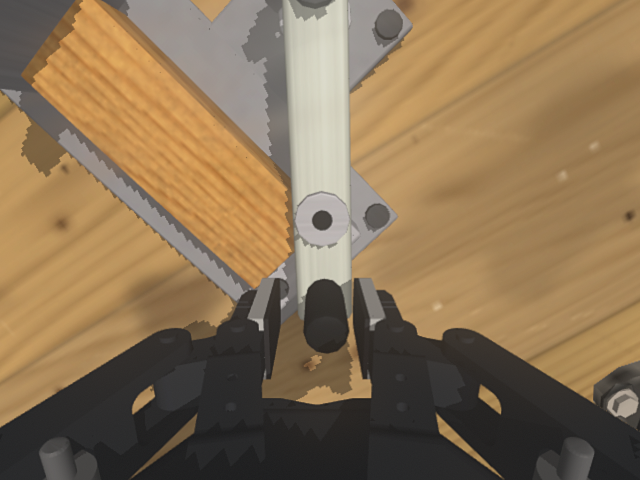

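```bash
python3 -m jog '[[0.004,-0.062,0,0,0,0.042],[0.016,-0.122,0,0,0,0.083],[0.036,-0.181,0,0,0,0.125],[0.063,-0.236,0,0,0,0.167],[0.098,-0.287,0,0,0,0.208],[0.138,-0.334,0,0,0,0.25],[0.138,-0.334,0,0,0,0.25],[0.138,-0.334,0,0,0,0.25]]' 
python3 - <<'E'
from h import *
from bench import r
shot(r,"wrist","w15");s=r.sense();print(s['tool_pos'],s['tcp_rot'],s['ft_force'],s['joint_pos'])
v=s['tool_pos'][:2]-[546.5,165.3];print(np.hypot(*v),np.degrees(np.arctan2(v[1],v[0]))-13)
E
```

```text
time: 16.1
tool_pos: [431.9, 138.1, 64.3]
tcp_rot: [180.0, -0.0, 13.4]
ft_force: [0.4, -0.6, 0.2]
finger_gap: 29.7
[431.88566254 137.89183846  64.25310014] [ 1.79982383e+02 -2.30431784e-02  1.33354901e+01] [ 0.00712642 -0.25797414  0.092104  ] [ 1.12363010e+01 -6.91396635e+00  1.17871514e+02 -1.79518160e-02
  6.90187807e+01  8.79072389e+01]
117.84588949611175 -179.55120280504852
```

View pics/w15.png

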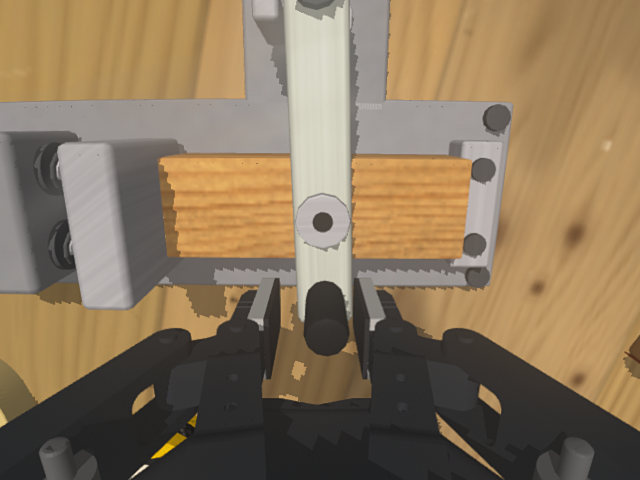

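```bash
python3 -m jog '[[0,-0.01,0,0,0,0],[0,-0.02,0,0,0,0],[0,-0.028,0,0,0,0],[0,-0.028,0,0,0,0],[0,-0.028,0,0,0,0]]' 
python3 - <<'E'
from bench import r
s=r.sense();print(s['tool_pos'],s['ft_force'],s['wrist_torque'])
E
```

```text
time: 16.65
tool_pos: [429.7, 145.2, 64.1]
tcp_rot: [-180.0, -0.0, 13.1]
ft_force: [-0.3, -0.1, 0.5]
finger_gap: 29.7
[429.66101504 145.16680367  64.05616671] [-0.33142077 -0.06750513  0.4990585 ] [-0.00075513 -0.01583861  0.06979003]
```

```bash
python3 -m jog '[[0,-0.004,0,0,0,0],[0,-0.008,0,0,0,0],[0,-0.008,0,0,0,0]]' ; python3 -m jog '[[0,-0.004,0,0,0,0],[0,-0.008,0,0,0,0],[0,-0.008,0,0,0,0]]' 
python3 - <<'E'
from bench import r
from h import *
shot(r,"wrist","w16")
s=r.sense();print(s['tool_pos'],s['ft_force'],s['wrist_torque'])
E
```

```text
time: 16.95
tool_pos: [429.4, 146.0, 64.0]
tcp_rot: [179.9, 0.0, 13.1]
ft_force: [1.4, -6.8, -0.0]
finger_gap: 29.9
time: 17.25
tool_pos: [429.3, 146.2, 64.0]
tcp_rot: [179.7, 0.0, 13.0]
ft_force: [2.9, -16.0, 0.1]
finger_gap: 30.1
[429.36302518 146.21585071  64.00632944] [  2.94704294 -17.28322031   0.33979239] [-2.57279178 -0.48704245 -0.03263984]
```

View pics/w16.png

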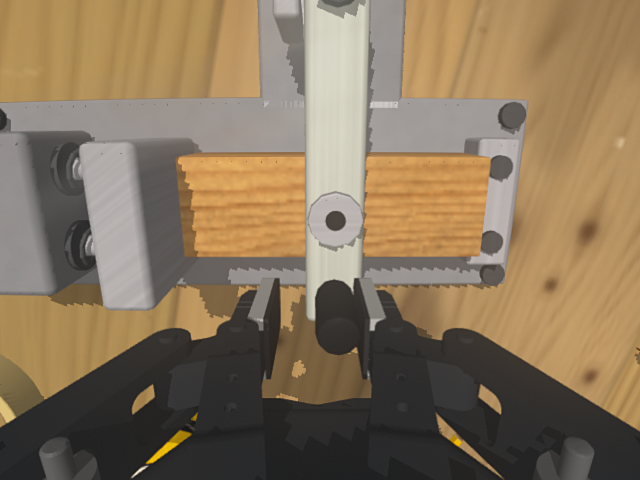

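```bash
python3 -m jog '[[0,0.012,0,0,0,0],[0,0.024,0,0,0,0],[0,0.036,0,0,0,0],[0,0.036,0,0,0,0],[0,0.036,-0.1,0,0,0],[0,0.036,-0.25,0,0,0],[0,0.036,-0.45,0,0,0],[-0.1,0.036,-0.65,0,0,0],[-0.1,0.036,-0.65,0,0,0],[-0.1,0.036,-0.65,0,0,0]]' 
python3 - <<'E'
from bench import r
from h import *
w=shot(r,"wrist","w17");shot(r,"side","s17");shot(r,"scene","c17")
s=r.sense();print(s['tool_pos'],s['ft_force'],s['wrist_torque'])
E
```

```text
time: 18.3
tool_pos: [407.3, 135.0, 228.7]
tcp_rot: [-180.0, -0.3, 13.1]
ft_force: [-0.2, 0.7, -0.5]
finger_gap: 30.0
[405.70475155 134.54916757 224.7028403 ] [-0.69954766 -0.45273563 -0.53024195] [ 0.00412528  0.05563739 -0.00316884]
```

View pics/w17.png

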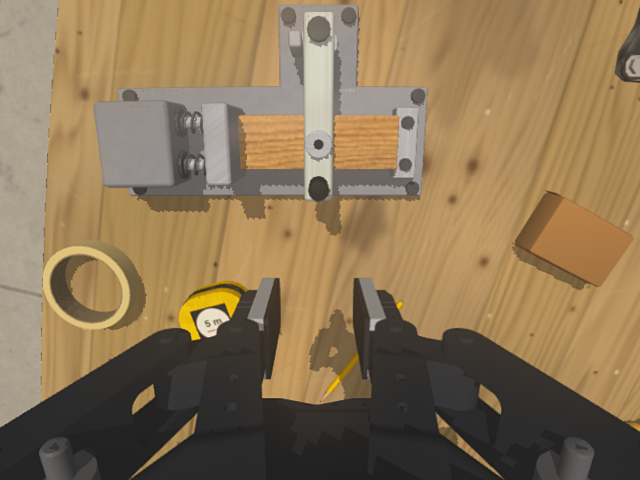

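View pics/s17.png

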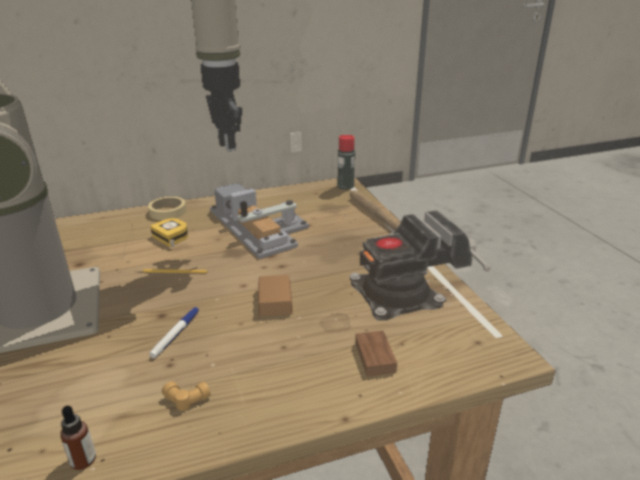

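```bash
python3 - <<'E'
from bench import r
from h import *
w=shot(r,"wrist","w18")
s=r.sense();print(s['tool_pos'])
cv2.imwrite("pics/zw18.png",cv2.resize(w["pixels"][0:215,190:440,::-1],None,fx=3.2,fy=3.2,interpolation=2)[:600])
cv2.imwrite("pics/zw18.png",cv2.resize(w["pixels"][0:200,190:440,::-1],None,fx=3,fy=3,interpolation=2))
E
```

```text
[405.59404716 134.49924966 224.4595142 ]
```

View pics/zw18.png

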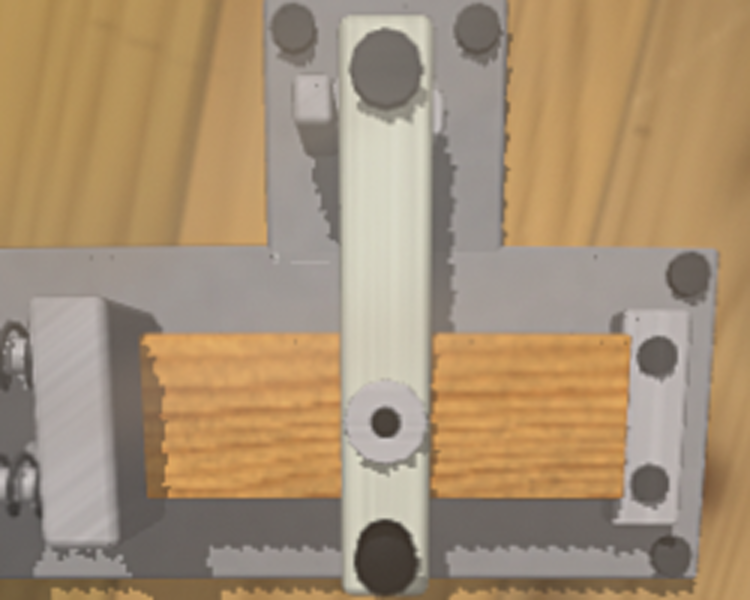

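```bash
python3 - <<'E'
from h import *
w=load("w18.npz")
t=np.radians(13);Rm=np.array([[np.cos(t),-np.sin(t)],[np.sin(t),np.cos(t)]])
tj=lambda Q:((np.array(Q)[...,:2]-[463.7,146.2])@Rm).round(1)
z=lambda P:[(190+x/3,y/3) for x,y in P]
q=tj(plane(w,z([(141,335),(631,335),(623,497),(147,497)]),46));print(q.tolist(),q.mean(0))
q=tj(plane(w,z([(340,40),(431,40),(427,580),(342,580)]),60));print(q.tolist())
d=(q[2]+q[3]-q[0]-q[1]);print("bar deviation from -x ccw, deg",np.degrees(np.arctan2(-d[1],-d[0])))
print("jaw front",tj(plane(w,z([(104,300),(118,542)]),82)),"pivot/bush/peg",tj(plane(w,z([(386,422)]),64)),tj(plane(w,z([(386,558)]),95)))
for n,c in(("side0","s17"),):
    a=load("side0.npz")["pixels"][270:400,255:410].astype(int);b=load("s17.npz")["pixels"][270:400,255:410].astype(int)
    D=abs(a-b).max(2);print("cork diff",(D[0:40,0:40]>40).sum(),"hard diff",(D[55:110,95:150]>40).sum())
E
```

```text
[[22.0, 66.3], [22.0, -67.0], [-21.8, -67.1], [-21.8, 66.8]] [ 0.1  -0.25]
[[91.3, 11.2], [91.3, -11.2], [-43.1, -11.6], [-43.1, 11.7]]
bar deviation from -x ccw, deg -0.021315393180730762
jaw front [[ 28.5  67.5]
 [-29.7  67.4]] pivot/bush/peg [[-0.8 -0.3]] [[-31.9  -0.1]]
cork diff 0 hard diff 0
```

All checks agree, so I'm handing in.

```bash
python3 - <<'E'
from bench import r
s=r.sense();print(s['time'],s['ft_force'],s['qd'].round(2))
print(r.hand_in())
E
```

```text
18.5 [-0.74589733  0.61081016 -1.38112429] [-0.01  0.38 -0.14 -0.03  0.2  -0.  ]
the job is handed in; nothing more can be done
None
```

The pine block is clamped in the jig and the drill-guide arm is home against its stop. I handed the job in at 18.5 s; the hand-in gives no verdict.

**What I did:** I gripped the pine block across its width and pressed the sprung jaw back about 30 mm with its end. I then lowered it past the fixed stop to the bed and let go. I swung the drill-guide arm round by its peg until it met its stop (about 17 N at the wrist). Then I backed off and raised the gripper clear.

**Last checks** (positions in the jig's axes, from the wrist camera with heights taken from the text):

| Check | Measured | Allowed |
|---|---|---|
| Block off centre line (x) | 0.1 mm | ±10 mm |
| Block off its place lengthwise (y) | −0.25 mm | ±5 mm |
| Block angle to the jig | well under 1° | 0.09 rad (5°) |
| Jaw pressed back | about 25 mm | 20 to 30 mm |
| Arm from fully home | about 0.0° | 0.063 rad (3.6°) |

- **Other blocks:** the cork and hardwood blocks showed no change in the side picture between start and end.
- **Wrist force:** it read about zero after letting go.

**What disagreed:** two-view triangulation of the clamped block's top gave 42 to 43.5 mm, against the expected 46 mm. The same method on the pine block and the jig's higher parts before the grasp also mostly read 1 to 5 mm low. I put this down to calibration and corner picking, because the bed contact at 17 mm tool height matched the expected seating. I did not measure the block's tilt separately.

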